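# Hang the tube carousel on the rotator's slanted spindle

### The arm

A 7-joint arm with a two-finger parallel gripper is mounted at the origin on the work surface. World frame = base frame: x ahead of the robot, y to its left, z up, the work surface at z = 0. Lengths are in m, angles in degrees, forces in N, time in s.
With the tool pointing down it reaches from about 0.425 to 0.875 m from the base axis. Payload 4.7 kg.
Tool frame: the origin (TCP) lies on the centre line of the jaws, within the pads' length; the fingertips stand 11 mm ahead of it and the grasp point (between the pads) lies 8 mm behind it (finger_overhang is the x of the fingertips in the tool frame, in m); x points along the fingers, z is the direction in which the jaws open and shut, and the axes are right-handed (so a half turn about x gives the same grasp; the last joint's range is limited). The gripper opens to 87 mm and grips with 3 to 60 N. Pads are 19 mm wide; open, the fingers measure 117 mm over their backs; the gripper's body (75 mm by 190 mm) begins 51 mm behind the grasp point.
Start: joints at [73.001, 18.392, -4.016, 83.108, 1.295, 78.541, -3.26], TCP at [0.199, -0.619, 0.234] pointing down, gripper open.
Joint ranges: [-163.93, 163.93], [-17.29, 119.83], [-79.2, 71.16], [3.27, 140.29], [-89.18, 269.18], [5.43, 117.66], [-154.24, 154.24]. Speed limits (degrees/s): [147.25, 147.25, 180, 180, 180, 180, 180].

### API

Orientations are given as [roll, pitch, yaw] about the fixed x, y, z axes, in that order (R = Rz(yaw) Ry(pitch) Rx(roll)).
In Python, from cell import get_obs, read_camera, sign_off, cut_out, finger_overhang gives the robot as it stands.
- The arm moves only by the tool servo_tool, never from a script. Its argument "rows" is one flat list of numbers, 5 for each row, row after row: the shift along the world's x, y, z in mm, then the turn about the world's z in degrees, then the closure, from 0 (fully open) to 1 (shut). A call has 1 to 10 rows; each row is the pose to reach, as a shift and turn from the pose commanded when the call began; what a row does not reach only later rows make up. A row lasts 1/12 s, in which the tool goes at most 41.7 mm and 7.16 degrees, less where a joint would pass 70% of its speed; a pose out of reach is approached as far as the arm can. A call with a gripper value outside its range is refused whole. The fingers move at their own pace and stop on an object; "force" is the grip in N (left out, the last holds). Time passes only in rows, so rows that repeat a pose let the fingers close. It gives the time, the measured TCP pose, the force and the opening at its end, in the units of the state.
- get_obs(): the state, without advancing time (a new reading comes with each control period).
- read_camera(name): name is "scene" or "side" or "wrist"; returns a dict with "frame" (384x512x3 uint8, blue, green, red), "range_z" (384x512 float32, m along the optical axis (not along the pixel's ray), 0 where there is no reading), "intrinsics" (3x3 intrinsics, pixels), "cam_to_world" (4x4, takes a point from camera to world coordinates); the wrist camera has in their place "tool_from_camera" (4x4, takes a point from camera to tool coordinates, whose origin is the TCP and whose axes are the tool frame's). Camera axes: x right, y down, z forward; pixel columns grow to the right and rows downward; lengths in m; the calibration is good to about 2 mm. A picture is of the moment at which its call begins: read the wrist's pose just before it.
- sign_off(): hands the job in, once; it reports no verdict.
Trained networks look in a picture, given as the dict that the camera call returned (one of the last four; its "shot" number tells which), for a name from the list of things; names that differ only in an ending like _2 or _b are one class to them, and where a whole thing is asked for, a point or a joint stands for the part that bears it (a point fixed in the world has none). Each returns a list of dicts, best first, with "score" (0 to 1); they miss things now and then, are a little off and sometimes report something else, mostly with a low value. They report only what shows in the picture. A call takes as long as a camera call.
- cut_out(name, picture): "pixels" (384x512 bool, what is visible of it) and "extent" ([centre column, centre row, width, height] in pixels, round what is visible of it).
The state is a dict: "time_s": time; "qpos": joint angles; "joint_velocities": joint speeds; "effort": joint torques, N m; "tool_pos": TCP position; "tool_rot": TCP orientation; "force": force on the tool from outside, world axes, zero at the start; "wrist_torque": the same for the moment, N m; "grip_width": finger opening in m.
Only numpy, scipy, OpenCV 4.12 (cv2) and the standard library are available. Lean on these libraries where they do the work, as an engineer would, in place of code of your own. Each camera call takes 0.05 s, during which the arm holds its last target.

### The job

Put the loaded tube carousel on the tube rotator: slide its hub down along the slanted spindle, feel for the drive pin by turning the carousel under light pressure until a groove drops over the pin, and leave it sitting fully home on the flange, let go. Do not force it or let it drop, and leave the other things on the bench alone.

Things in the scene. Friction and masses are not known exactly. Their poses are not given: they have to be found in the camera images.
- carousel: loose tube carousel, 0.2 to 0.35 kg: white disc 160 mm across, its top at z = 16 mm, with a blue rim, capped tubes clipped flat on it (40 to 79 mm from the axis, up to z = 30 mm) and a round aluminium hub standing up in the middle. Origin at the centre of the underside, z up along the hub's axis. It starts level on the bench at any yaw.
- hub_collar (a point): on the carousel's axis, 58 mm above its underside: where to grip the hub. The collar is 35 mm thick, its top at 72 mm; it is free to grip from 35 to 72 mm. A bore 17 mm wide goes right through the hub. Same axes as the carousel.
- hub_grooves (a point): centre of the hub's underside (the carousel's origin and axes). Two crossed drive grooves, 8 mm wide and 9 mm deep, run across it along the carousel's x and y axes, so the hub fits the drive pin every quarter turn. Four index lines on the disc, black or red, lie above them; the red one is +x.
- rotator: tube rotator bolted to the bench: white base 190 x 150 mm, 50 mm high, a grey yoke and a round motor tilted towards the base's own -x side. Origin at the centre of the underside, z up. With all it carries (motor, flange, spindle, pin).
- spindle_seat (a point): centre of the round steel seat flange, 48 mm across, at the foot of the spindle, 156 mm above the bench. Its z is the spindle's axis: it points up the spindle, leaning 35 degrees from vertical towards the rotator's -x side. The steel spindle is 14 mm thick. When the carousel is home its underside lies on the flange: hub_grooves at this point, z along this z.
- drive_pin (a point): middle of the brass drive pin, 5 mm thick and 34 mm long, that crosses the spindle 4 mm above the flange. Its angle about the spindle differs every time and is NOT reported (this frame does not turn with it). A hub whose grooves miss it stands on it, 6.5 mm short of home; a groove drops over it within about 0.1 rad. Pin and gear bear 50 N at most, side load too: press slowly with 3 to 8 N.
- spindle_tip (a point): the spindle's free end, 56 mm up the axis from the seat; the last 10 mm taper from 14 to 6 mm thick. Same axes as spindle_seat. The gear motor holds the spindle stiffly: it does not turn under less than 0.8 N m.
- tube_rack: bystander: blue rack 75 x 190 x 62 mm holding capped tubes, 98 mm high in all; origin at the centre of the underside
- stain_bottle: bystander: small white dropper bottle with a blue label and cap, 27 mm across, 78 mm high; origin under its centre
- reagent_bottle: bystander: small white dropper bottle with a blue label and white cap, 27 mm across, 78 mm high; origin under its centre
- specimen_jar: bystander: clear jar with a red lid, 45 mm across, 68 mm high; origin under its centre
- dish_stack: bystander: stack of four culture dishes, 91 mm across, 63 mm high; origin under its centre
- tip_box: bystander: blue pipette tip box with a clear lid, 84 x 122 x 62 mm; origin under its centre
- marker_pen: bystander: white marker pen with a black cap lying down, 130 mm long, 12 mm thick; origin under its middle

How it is judged (in metres and radians):
On the way:
1. the carousel's hub is threaded on the spindle, in line with it (z of carousel in the frame of spindle_seat between -0.004 and 0.045 m and x of carousel in the frame of spindle_seat between -0.006 and 0.006 m and y of carousel in the frame of spindle_seat between -0.006 and 0.006 m and angle between the z axis of carousel and the z axis of spindle_seat, either way round below 0.15 rad), for 0.1 s.
At the end, for the whole second after the job is handed in: the carousel sits on the spindle with its underside on the seat flange (within 3 mm along the axis, so the groove is over the drive pin; within 4 mm across it and 0.06 rad of the axis), released and at rest (z of carousel in the frame of spindle_seat between -0.003 and 0.003 m and x of carousel in the frame of spindle_seat between -0.004 and 0.004 m and y of carousel in the frame of spindle_seat between -0.004 and 0.004 m and angle between the z axis of carousel and the z axis of spindle_seat, either way round below 0.06 rad and linear speed of carousel below 0.01 m/s and angular speed of carousel below 0.1 rad/s and contact force between the fingers and carousel below 0.05 N); the robot touches nothing.
It fails at once if the carousel presses on or strikes the rotator with more than 50 N (contact force between carousel and rotator above 50 N).
It fails at once if the carousel is tipped on its side or over (angle between carousel's own z axis and vertical above 1.2 rad).
It fails at once if a bystander is pushed more than 30 mm (distance of any of tube_rack, stain_bottle, reagent_bottle, specimen_jar, dish_stack, tip_box, marker_pen from where it was at the start of the episode above 0.03 m).
It fails at once if a bystander is knocked over (angle between any of tube_rack, stain_bottle, reagent_bottle, specimen_jar, dish_stack's own z axis and vertical above 0.5 rad).
It also fails if it takes over 64 s, if anything falls off the work surface, if the arm or the gripper's body presses on something with over 40 N, if the wrist force passes 120 N, or if a joint passes its speed limit or range.

## Working session

There is one attempt and no reset: what is moved stays moved. The work goes in short steps, Python scripts to look and compute and a tool call to move; the robot and the scene stay as the last step left them, time stands still between calls to the robot, and variables do not carry over. Pictures are saved under pics/ and viewed, and the job is handed in when it is done.

Besides the shell and the picture viewer there is one more tool, called after "Request:" as name(argument=value, ...) on one line, values as JSON. servo_tool: Moves the arm, as the interface text tells. Its arguments: {"type":"object","properties":{"rows":{"type":"array"},"force":{"type":"number"}},"required":["rows"]}

```bash
ls -la; mkdir -p pics
cat > h.py <<'E'
import numpy as np, cv2
from cell import *
from scipy.spatial.transform import Rotation as R
def T_tool(o=None):
    o=o or get_obs(); T=np.eye(4); T[:3,:3]=R.from_euler('xyz',o['tool_rot'],degrees=True).as_matrix(); T[:3,3]=o['tool_pos']; return T
def shot(name):
    o=get_obs(); p=read_camera(name)
    if 'cam_to_world' not in p: p['cam_to_world']=T_tool(o)@np.array(p['tool_from_camera'])
    return p
def cloud(p):
    z=p['range_z']; K=np.array(p['intrinsics']); v,u=np.mgrid[:z.shape[0],:z.shape[1]]
    P=np.stack([(u-K[0,2])/K[0,0]*z,(v-K[1,2])/K[1,1]*z,z,np.ones_like(z)],-1)
    W=P@np.array(p['cam_to_world']).T
    W=W[...,:3]; W[z==0]=np.nan; return W
E
python3 - <<'E'
from h import *
o=get_obs()
for k,v in o.items(): print(k,np.round(v,3))
print(finger_overhang)
for n in ['scene','side','wrist']:
    p=shot(n); cv2.imwrite(f'pics/{n}0.png',p['frame']); print(n,p['intrinsics'],np.round(p['cam_to_world'],3).tolist())
    import pickle; pickle.dump({k:p[k] for k in p},open(f'{n}0.pkl','wb'))
E
```

```text
total 12
drwxr-xr-x  3 agent agent 4096 Dec  7 04:56 .
drwxr-xr-x 23 root  root  4096 Dec  7 04:56 ..
drwxr-xr-x  2 agent agent 4096 Dec  7 04:56 pics
time_s 0.0
qpos [73.002 18.437 -4.016 83.178  1.297 78.54  -3.26 ]
joint_velocities [ 0.006  0.013 -0.059  0.027  0.003 -0.077 -0.045]
effort [ 1.0000e-03 -4.9129e+01 -4.0300e-01 -3.1253e+01 -6.4000e-02  4.4000e-02
  0.0000e+00]
tool_pos [ 0.199 -0.618  0.232]
tool_rot [-175.839   89.891  111.97 ]
force [0.305 0.117 0.967]
wrist_torque [ 0.056 -0.018  0.008]
grip_width 0.087
0.011
scene [[431.18610507   0.         253.91511452]
 [  0.         431.18610507 190.33670754]
 [  0.           0.           1.        ]] [[-0.852, 0.386, -0.354, 1.032], [0.523, 0.603, -0.603, 0.789], [-0.019, -0.698, -0.715, 1.094], [0.0, 0.0, 0.0, 1.0]]
side [[396.47792041   0.         261.81839009]
 [  0.         396.47792041 189.6688817 ]
 [  0.           0.           1.        ]] [[-0.565, -0.489, 0.665, -0.421], [-0.825, 0.33, -0.459, 0.661], [0.005, -0.808, -0.589, 1.0], [0.0, 0.0, 0.0, 1.0]]
wrist [[336.01955812   0.         256.92735797]
 [  0.         336.01955812 187.99891919]
 [  0.           0.           1.        ]] [[0.306, -0.907, -0.289, 0.279], [-0.952, -0.292, -0.091, -0.592], [-0.002, 0.303, -0.953, 0.385], [0.0, 0.0, 0.0, 1.0]]
```

View pics/scene0.png

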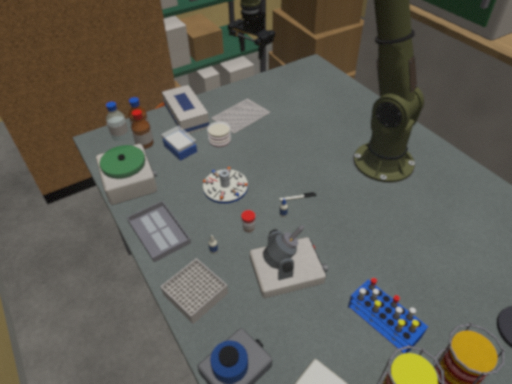

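View pics/side0.png

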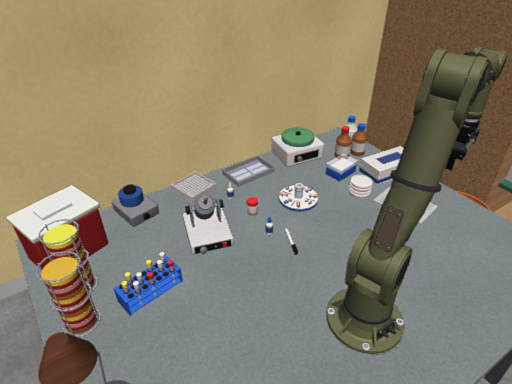

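View pics/wrist0.png

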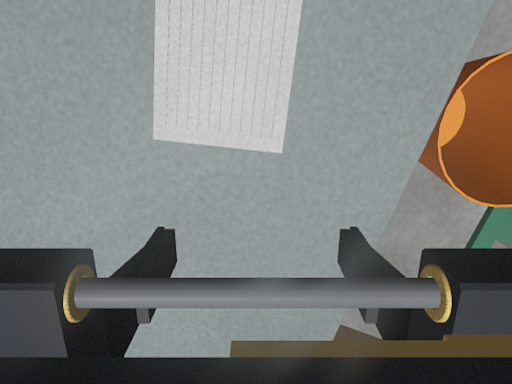

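Run:
```python
from h import *
import pickle
for n in ['scene','side']:
    p=shot(n); W=cloud(p)
    for name in ['carousel','rotator','tube_rack','stain_bottle','reagent_bottle','specimen_jar','dish_stack','tip_box','marker_pen']:
        r=cut_out(name,p)
        if not r: print(n,name,None); continue
        r=r[0]; m=r['pixels']; q=W[m]; q=q[~np.isnan(q[:,0])]
        print(n,name,round(r['score'],2),np.round(r['extent']),'med',np.round(np.median(q,0),3),'lo',np.round(np.percentile(q,3,axis=0),3),'hi',np.round(np.percentile(q,97,axis=0),3))
    pickle.dump((p['frame'],W,p),open(n+'W.pkl','wb'))
    c=(225,185) if n=='scene' else (299,198)
    a=(285,255) if n=='scene' else (207,220)
    fr=p['frame']
    def crop(c,s,f): return cv2.resize(fr[c[1]-s:c[1]+s,c[0]-s:c[0]+s],None,fx=f,fy=f,interpolation=cv2.INTER_CUBIC)
    cv2.imwrite(f'pics/{n}crop.png',np.hstack([cv2.resize(crop(c,32,1),(390,390),interpolation=cv2.INTER_CUBIC),cv2.resize(crop(a,45,1),(390,390),interpolation=cv2.INTER_CUBIC)]))
```

```text
scene carousel 0.95 [224. 187.  45.  35.] med [ 0.579 -0.189  0.015] lo [ 0.504 -0.268  0.006] hi [ 0.642 -0.127  0.068]
scene rotator 0.97 [289. 263.  77.  74.] med [0.613 0.229 0.049] lo [0.498 0.134 0.017] hi [0.687 0.293 0.163]
scene tube_rack 0.62 [389. 315.  80.  75.] med [0.47  0.488 0.06 ] lo [0.409 0.396 0.001] hi [0.504 0.574 0.098]
scene stain_bottle 0.45 [283. 211.   6.  20.] med [0.474 0.022 0.036] lo [ 0.438 -0.026 -0.003] hi [0.483 0.03  0.071]
scene reagent_bottle None
scene specimen_jar 0.76 [248. 223.  14.  24.] med [0.603 0.015 0.058] lo [ 0.579 -0.031 -0.001] hi [0.619 0.027 0.07 ]
scene dish_stack 0.58 [218. 134.  23.  30.] med [ 0.47  -0.424  0.057] lo [ 0.424 -0.481  0.003] hi [ 0.505 -0.402  0.064]
scene tip_box 0.93 [177. 143.  38.  38.] med [ 0.624 -0.461  0.057] lo [ 0.575 -0.54   0.004] hi [ 0.663 -0.421  0.063]
scene marker_pen 0.59 [299. 197.  35.  14.] med [ 0.377 -0.017  0.007] lo [ 0.329 -0.042 -0.003] hi [0.424 0.004 0.013]
side carousel 0.74 [298. 198.  41.  26.] med [ 0.555 -0.19   0.019] lo [ 0.494 -0.268  0.005] hi [ 0.634 -0.125  0.069]
side rotator 0.64 [209. 223.  50.  61.] med [0.569 0.221 0.051] lo [0.482 0.14  0.013] hi [0.66  0.292 0.16 ]
side tube_rack 0.72 [149. 283.  67.  60.] med [0.437 0.487 0.061] lo [0.406 0.39  0.004] hi [0.495 0.575 0.099]
side stain_bottle 0.66 [269. 226.  10.  22.] med [0.461 0.021 0.037] lo [0.452 0.006 0.004] hi [0.475 0.029 0.073]
side reagent_bottle None
side specimen_jar 0.75 [250. 207.  15.  19.] med [0.584 0.014 0.045] lo [ 0.574 -0.008  0.002] hi [0.62  0.026 0.072]
side dish_stack 0.92 [362. 185.  22.  22.] med [ 0.445 -0.43   0.054] lo [ 0.416 -0.509  0.001] hi [ 0.496 -0.402  0.067]
side tip_box 0.96 [341. 171.  30.  29.] med [ 0.597 -0.462  0.053] lo [ 0.567 -0.543  0.001] hi [ 0.67  -0.422  0.067]
side marker_pen None
```

View pics/scenecrop.png

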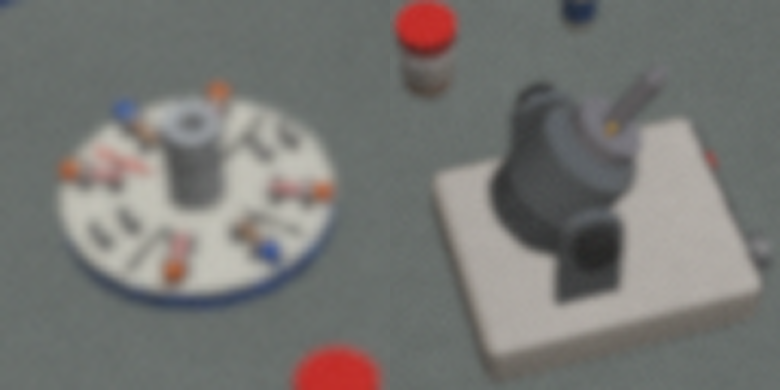

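View pics/sidecrop.png

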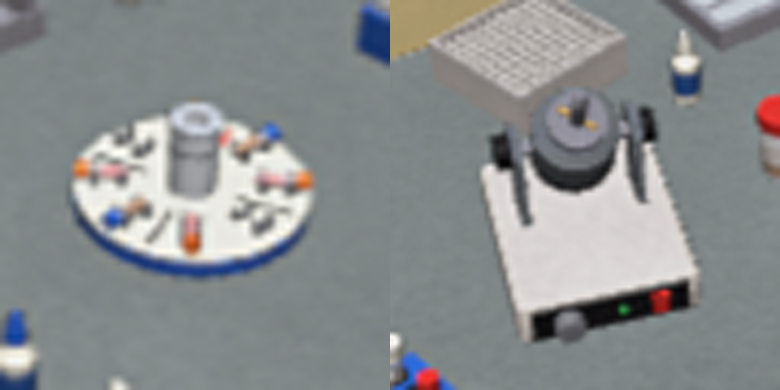

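Run:
```python
from h import *
import pickle
for n in ['scene','side']:
    f,W,p=pickle.load(open(n+'W.pkl','rb'))
    x,y,z=W[...,0],W[...,1],W[...,2]
    # base top
    m=(abs(z-.05)<.006)&(x>.45)&(x<.75)&(y>.08)&(y<.36)
    q=W[m][:,:2].astype(np.float32)*1000
    print(n,'base',cv2.minAreaRect(q),m.sum())
    m=(z>.165)&(x>.4)&(x<.75)&(y>.08)&(y<.36)
    print('spindle',np.round(W[m],3).tolist()[:40])
    m=(abs(z-.072)<.006)&(abs(x-.57)<.06)&(abs(y+.19)<.06)
    q=W[m]; print('hubtop',q.mean(0),np.ptp(q,axis=0),m.sum())
    m=(abs(z-.016)<.005)&(abs(x-.57)<.1)&(abs(y+.19)<.1)
    q=W[m][:,:2].astype(np.float32)*1000; print('disc',cv2.minEnclosingCircle(q),m.sum())
```

```text
scene base ((589.2545166015625, 209.14173889160156), (150.00335693359375, 192.06301879882812), 73.42799377441406) 1783
spindle [[0.552, 0.215, 0.201], [0.551, 0.218, 0.203], [0.557, 0.213, 0.197], [0.555, 0.215, 0.198], [0.554, 0.218, 0.2], [0.55, 0.218, 0.198], [0.547, 0.218, 0.196], [0.56, 0.213, 0.195], [0.559, 0.217, 0.198], [0.556, 0.217, 0.197], [0.556, 0.221, 0.201], [0.552, 0.22, 0.197], [0.561, 0.211, 0.19], [0.562, 0.216, 0.196], [0.56, 0.218, 0.196], [0.556, 0.217, 0.193], [0.555, 0.22, 0.196], [0.553, 0.222, 0.196], [0.565, 0.212, 0.189], [0.563, 0.214, 0.19], [0.563, 0.218, 0.194], [0.561, 0.219, 0.194], [0.558, 0.22, 0.193], [0.557, 0.223, 0.195], [0.553, 0.223, 0.192], [0.564, 0.207, 0.179], [0.566, 0.214, 0.188], [0.565, 0.216, 0.189], [0.566, 0.221, 0.195], [0.561, 0.219, 0.19], [0.56, 0.222, 0.192], [0.557, 0.223, 0.191], [0.569, 0.209, 0.18], [0.569, 0.213, 0.184], [0.567, 0.214, 0.184], [0.565, 0.217, 0.186], [0.564, 0.22, 0.188], [0.561, 0.22, 0.187], [0.56, 0.223, 0.189], [0.572, 0.209, 0.178]]
hubtop [ 0.57068639 -0.20082182  0.07009736] [0.0342162  0.03403222 
[... 567 characters left out ...]
, [0.596, 0.218, 0.168], [0.596, 0.214, 0.166], [0.552, 0.226, 0.199], [0.551, 0.223, 0.199], [0.548, 0.22, 0.199], [0.55, 0.216, 0.196], [0.551, 0.212, 0.194], [0.592, 0.223, 0.168], [0.59, 0.217, 0.167], [0.562, 0.222, 0.187], [0.55, 0.224, 0.195], [0.551, 0.22, 0.193], [0.548, 0.217, 0.194], [0.554, 0.211, 0.187], [0.591, 0.224, 0.165], [0.587, 0.222, 0.167], [0.586, 0.219, 0.166], [0.563, 0.222, 0.182], [0.556, 0.221, 0.186], [0.553, 0.219, 0.187], [0.548, 0.218, 0.19], [0.569, 0.219, 0.173], [0.561, 0.219, 0.178], [0.558, 0.217, 0.179]]
hubtop [ 0.56743128 -0.20235487  0.07089325] [0.02867584 0.04098592 0.01137593] 38
disc ((566.6838989257812, -200.1669464111328), 81.93107604980469) 475
```

Request:
servo_tool(rows=[40,82,10,7,0,70,145,15,14,0,105,216,20,21,0,140,288,25,28,0,175,360,30,35,0,193,397,35,42,0,205,420,40,49,0,205,420,40,56,0,205,420,40,63,0,205,420,40,70,0])

```text
time_s: 1.98
tool_pos: [0.3812, -0.2439, 0.2694]
tool_rot: [-62.0, 89.9, -63.8]
force: [0.4, 0.2, 0.1]
grip_width: 0.0872
```

Request:
servo_tool(rows=[20,42,0,7,0,40,84,0,14,0,60,126,0,21,0,80,168,0,28,0,100,210,0,35,0,120,252,0,42,0,140,294,0,49,0,160,330,0,56,0,180,370,0,63,0,196,404,0,70,0])

```text
time_s: 2.82
tool_pos: [0.5634, 0.1306, 0.2693]
tool_rot: [-80.2, 89.9, -12.1]
force: [1.1, -1.4, 0.2]
grip_width: 0.0869
```

Request:
servo_tool(rows=[0,0,0,5,0,0,0,0,5,0,0,0,0,5,0,0,0,0,5,0])

```text
time_s: 3.15
tool_pos: [0.5626, 0.1274, 0.2688]
tool_rot: [-157.4, 89.9, -84.8]
force: [-0.0, -0.2, 1.0]
grip_width: 0.087
```

Run:
```python
from h import *
import pickle
o=get_obs(); print(o['time_s'],o['tool_pos'],o['tool_rot'],o['qpos'],o['force'])
p=shot('wrist'); print(np.round(p['cam_to_world'],3).tolist()); W=cloud(p)
cv2.imwrite('pics/w1.png',p['frame']); pickle.dump((p,W),open('w1.pkl','wb'))
```

```text
3.15 [0.56258734 0.12743545 0.26884361] [-157.3944272    89.92763147  -84.84220923] [ 27.57543136  14.10774946 -50.57384761  89.45186688  11.03995622
  81.65603725  48.79119176] [-0.03250344 -0.17993073  1.03185111]
[[0.3, 0.909, 0.288, 0.483], [0.954, -0.286, -0.092, 0.153], [-0.001, 0.302, -0.953, 0.421], [0.0, 0.0, 0.0, 1.0]]
```

View pics/w1.png

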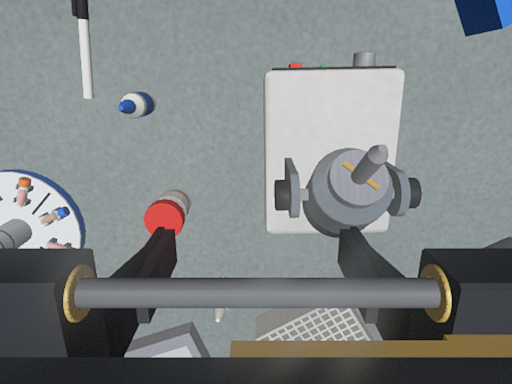

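```bash
cat > pin.py <<'E'
from h import *
import pickle
p,W=pickle.load(open('w1.pkl','rb'))
fr=p['frame']; 
hsv=cv2.cvtColor(fr,cv2.COLOR_BGR2HSV)
H,S,V=[hsv[...,i].astype(int) for i in range(3)]
m=(H>12)&(H<30)&(S>70)&(V>70); m[:130]=0; m[220:]=0; m[:,:310]=0;m[:,410:]=0
v,u=np.nonzero(m); print('brass px',len(u),u.min(),u.max(),v.min(),v.max())
x,y,z=W[...,0],W[...,1],W[...,2]
r=(x>.45)&(x<.75)&(y>.08)&(y<.36)
b=r&(abs(z-.05)<.006); print(cv2.minAreaRect((W[b][:,:2]*1000).astype(np.float32)), np.median(z[b]))
print('brass pts'); print(np.round(W[m],4)[:60:4])
# plane fit flange: pts z .135-.175 near
n0=np.array([-.55,.16,.82])
c=np.array([.583,.209,.156])
ra=-16.5
for it in range(4):
    n=np.array([-np.sin(np.radians(35))*np.cos(np.radians(ra)),-np.sin(np.radians(35))*np.sin(np.radians(ra)),np.cos(np.radians(35))])
    d=(W-c)@n; rad=np.linalg.norm((W-c)-d[...,None]*n,axis=-1)
    break
f=(abs(d)<.004)&(rad<.022)&(rad>.01)&~m
q=W[f]; cc=q.mean(0); nn=np.linalg.svd(q-cc)[2][2]; nn*=np.sign(nn[2]); print('flange n',nn,'lean',np.degrees(np.arccos(nn[2])),'az',np.degrees(np.arctan2(nn[1],nn[0])),f.sum(),'offset',np.median(d[f]))
s=(d>.008)&(d<.07)&(rad<.014)
print('spindle pts',s.sum(),'tip d',d[s].max())
q=W[s]; 
for lo in range(8,64,6):
    k=s&(d>lo/1000)&(d<(lo+6)/1000)
    if k.sum()>3:
        e=W[k]-c; yv=np.array([-np.sin(np.radians(ra)),np.cos(np.radians(ra)),0]); xv=np.cross(yv,n)
        print(lo,k.sum(),'x',np.round([np.min(e@xv),np.max(e@xv)],4),'y',np.round([np.min(e@yv),np.max(e@yv)],4))
# brass on plane
K=np.array(p['intrinsics']);T=np.array(p['cam_to_world'])
def ray(u,v,c0):
    dd=np.array([(u-K[0,2])/K[0,0],(v-K[1,2])/K[1,1],1]);dd=T[:3,:3]@dd; o=T[:3,3]; t=((c0-o)@n)/(dd@n); return o+t*dd
yv=np.array([-np.sin(np.radians(ra)),np.cos(np.radians(ra)),0]); xv=np.cross(yv,n)
P=np.array([ray(a,b_,c+.0055*n) for a,b_ in zip(u,v)])-c
ab=np.stack([P@xv,P@yv],1)*1000
vx,vy,x0,y0=cv2.fitLine(ab.astype(np.float32),cv2.DIST_L2,0,.01,.01).ravel()
print('pin angle in seat frame deg',np.degrees(np.arctan2(vy,vx)),'ctr',x0,y0,'ext',ab.min(0),ab.max(0))
cr=cv2.resize(fr[110:240,270:430],None,fx=4.8,fy=4.5,interpolation=cv2.INTER_CUBIC); cv2.imwrite('pics/w1c.png',cr)
E
python3 pin.py
```

```text
brass px 149 342 379 161 189
((583.4359130859375, 207.38861083984375), (147.69725036621094, 190.07151794433594), 73.35614776611328) 0.05055648587892564
brass pts
[[0.5625 0.2016 0.1569]
 [0.5633 0.202  0.1577]
 [0.5642 0.2013 0.1564]
 [0.565  0.2043 0.157 ]
 [0.5651 0.2012 0.1561]
 [0.5656 0.2039 0.1578]
 [0.5663 0.2012 0.1549]
 [0.5661 0.2036 0.1587]
 [0.5675 0.2069 0.1572]
 [0.5668 0.2027 0.1583]
 [0.5678 0.2058 0.1583]
 [0.5679 0.2027 0.1573]
 [0.5684 0.2055 0.1588]
 [0.5686 0.2025 0.1576]
 [0.5693 0.2054 0.1586]]
flange n [-0.52723698  0.13904881  0.83826404] lean 33.04274241750271 az 165.2257245633713 1062 offset 0.003226727196064679
spindle pts 900 tip d 0.060704922266759415
8 154 x [-0.0122  0.0086] y [-0.0103  0.0123]
14 60 x [-0.0068  0.0037] y [-0.0076  0.0035]
20 68 x [-0.0072  0.0037] y [-0.0076  0.004 ]
26 62 x [-0.0068  0.0036] y [-0.0076  0.0041]
32 77 x [-0.0067  0.0038] y [-0.0074  0.0027]
38 77 x [-0.0071  0.0035] y [-0.0074  0.0032]
44 97 x [-0.01    0.0039] y [-0.0075  0.0062]
50 176 x [-0.0092  0.0034] y [-0.0074  0.0057]
56 129 x [-0.0075  0.0013] y [-0.0049  0.0038]
pin angle in seat frame deg 49.34643 ctr -3.6947203 0.96871036 ext [-16.01035949 -13.34708397] [ 8.43045366 14.61029859]
```

View pics/w1c.png

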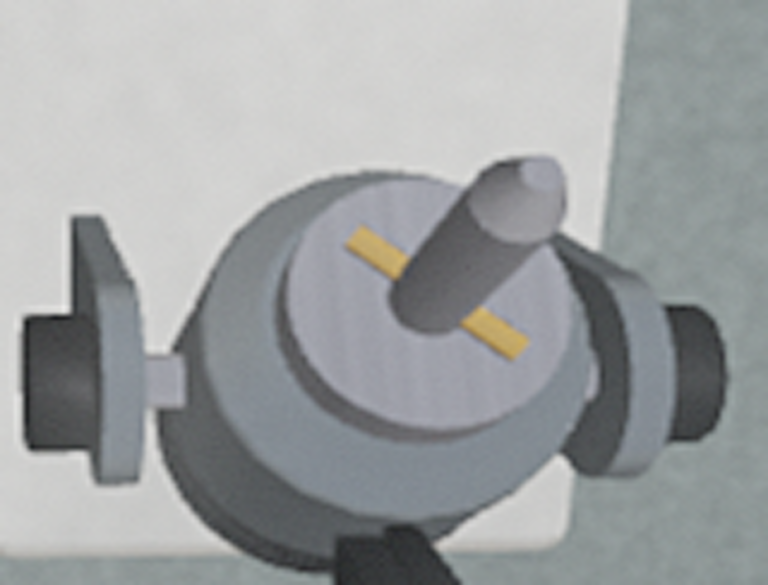

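```bash
cat > fit.py <<'E'
from h import *
import pickle
from scipy.optimize import least_squares
def fit(W,az0=163.5):
    x,y,z=W[...,0],W[...,1],W[...,2]
    ok=(z>.12)&(z<.215)&(abs(x-.57)<.07)&(abs(y-.21)<.07)
    Q=W[ok]
    c=np.array([.581,.209,.158]); az=np.radians(az0); l=np.radians(35)
    for it in range(6):
        n=np.array([np.sin(l)*np.cos(az),np.sin(l)*np.sin(az),np.cos(l)])
        yv=np.array([np.sin(az),-np.cos(az),0]); xv=np.cross(yv,n)
        e=Q-c; d=e@n; a=e@xv; b=e@yv; r=np.hypot(a,b)
        # flange plane offset
        f=(r<.021)&(r>.009)&(abs(d)<.008-.001*it)
        # exclude pin: use histogram mode
        hh,ed=np.histogram(d[f],bins=40,range=(-.008,.008)); mo=ed[hh.argmax()]+.0002
        k=f&(abs(d-mo)<.0015); off=np.median(d[k])
        # spindle cylinder fit radius 7 over d 10..45
        s=(d>off+.012)&(d<off+.044)&(r<.013)
        def res(p): # axis point & tilts
            aa=a[s]-p[0]-p[2]*(d[s]-.025); bb=b[s]-p[1]-p[3]*(d[s]-.025); return np.hypot(aa,bb)-.007
        so=least_squares(res,[0,0,0,0],loss='soft_l1',f_scale=.0007)
        tip=d[(r<.008)&(d>.03)].max()-off
        pl=Q[k]; nn=np.linalg.svd(pl-pl.mean(0))[2][2]; nn*=np.sign(nn[2])
        c=c+off*n+so.x[0]*xv+so.x[1]*yv
    sp=n+so.x[2]*xv+so.x[3]*yv; sp/=np.linalg.norm(sp)
    return c,tip,nn,sp,so.x,k.sum(),s.sum()
if __name__=='__main__':
    for n in ['w1','scene','side']:
        if n=='w1': W=pickle.load(open('w1.pkl','rb'))[1]
        else: W=pickle.load(open(n+'W.pkl','rb'))[1]
        c,tip,nn,sp,x,a,b=fit(W)
        g=lambda v:(round(np.degrees(np.arccos(v[2])),1),round(np.degrees(np.arctan2(v[1],v[0])),1))
        print(n,'seat',np.round(c,4),'tip',round(tip,4),'plane n',g(nn),'spindle n',g(sp),a,b)
E
python3 fit.py
```

```text
w1 seat [0.5781 0.2101 0.1567] tip 0.0572 plane n (np.float64(34.8), np.float64(163.7)) spindle n (np.float64(34.9), np.float64(163.2)) 1160 380
scene seat [0.581  0.2094 0.155 ] tip 0.0571 plane n (np.float64(35.4), np.float64(163.1)) spindle n (np.float64(39.9), np.float64(159.6)) 55 52
side seat [0.5782 0.2097 0.1595] tip 0.0547 plane n (np.float64(34.9), np.float64(165.1)) spindle n (np.float64(33.7), np.float64(160.7)) 20 16
```

```bash
sed -i 's/^c=np.array.*/c=np.array([.5781,.2101,.1567])/' pin.py; python3 pin.py | tail -2
python3 - <<'E'
from h import *
T=T_tool(); print(np.round(T,4)); z=T[:3,2]; print('jaw az',np.degrees(np.arctan2(z[1],z[0])))
E
```

```text
56 28 x [-0.0023  0.0038] y [-0.0028  0.0026]
pin angle in seat frame deg 49.34643 ctr 1.2197113 0.19922622 ext [-10.9308481  -13.92467814] [13.18235848 13.65796149]
[[ 5.000e-04 -9.539e-01  3.000e-01  5.626e-01]
 [-1.400e-03  3.000e-01  9.539e-01  1.272e-01]
 [-1.000e+00 -9.000e-04 -1.200e-03  2.690e-01]
 [ 0.000e+00  0.000e+00  0.000e+00  1.000e+00]]
jaw az 72.5418488822721
```

Request:
servo_tool(rows=[0,-40,0,0,0,0,-80,0,0,0,0,-120,0,0,0,0,-160,0,0,0,0,-200,0,0,0,0,-240,0,0,0,0,-280,0,0,0,0,-325,0,0,0,0,-325,0,0,0,0,-325,0,0,0])

```text
time_s: 4.03
tool_pos: [0.5606, -0.202, 0.2687]
tool_rot: [177.3, 89.9, -110.5]
force: [0.0, 0.6, 0.4]
grip_width: 0.0871
```

Run:
```python
from h import *
import pickle
o=get_obs(); print(o['time_s'],o['tool_pos'],o['tool_rot'],o['qpos'],o['force'])
p=shot('wrist'); W=cloud(p)
cv2.imwrite('pics/w2.png',p['frame']); pickle.dump((p,W),open('w2.pkl','wb'))
```

```text
4.0333 [ 0.56064836 -0.20203367  0.26871808] [ 177.30051687   89.89693292 -110.54203801] [ 50.61884449  14.68589599 -40.04760544  87.04767938   9.59028576
  81.73972366  82.26994388] [0.01619189 0.55065518 0.38855856]
```

View pics/w2.png

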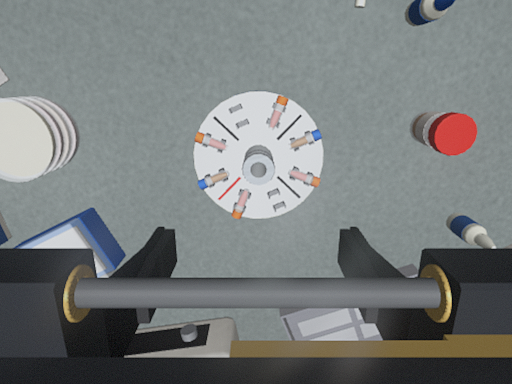

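```bash
cat > car.py <<'E'
from h import *
import pickle,sys
p,W=pickle.load(open('w2.pkl','rb'))
fr=p['frame'];K=np.array(p['intrinsics']);T=np.array(p['cam_to_world'])
z=W[...,2]
m=(abs(z-.016)<.004)&(abs(W[...,0]-.57)<.1)&(abs(W[...,1]+.2)<.1)
print('disc',cv2.minEnclosingCircle((W[m][:,:2]*1000).astype(np.float32)),np.median(z[m]))
h=(z>.068)&(z<.078)&(abs(W[...,0]-.57)<.03)&(abs(W[...,1]+.2)<.03)
print('hub',W[h].mean(0),cv2.minEnclosingCircle((W[h][:,:2]*1000).astype(np.float32)),h.sum())
hsv=cv2.cvtColor(fr,cv2.COLOR_BGR2HSV);H,S,V=[hsv[...,i].astype(int) for i in range(3)]
yy,xx=np.mgrid[:384,:512]
roi=np.zeros_like(m)
def pl(u,v,zz=.016):
    d=T[:3,:3]@np.stack([(u-K[0,2])/K[0,0],(v-K[1,2])/K[1,1],np.ones_like(u,float)]); o=T[:3,3][:,None]; return (o+d*((zz-o[2])/d[2]))[:2].T
for nm,(u0,v0,r),c in [('red',(229,188,13),'r'),('b1',(226,127,14),'k'),('b2',(289,127,14),'k'),('b3',(288,187,13),'k')]:
    roi=(abs(xx-u0)<r)&(abs(yy-v0)<r)
    k=roi&((V<110)&(S<90) if c=='k' else ((H<8)|(H>172))&(S>110))
    nl,lab,st,_=cv2.connectedComponentsWithStats(k.astype(np.uint8),connectivity=8)
    k=lab==1+st[1:,4].argmax()
    v,u=np.nonzero(k); q=pl(u,v); vx,vy,x0,y0=cv2.fitLine((q*1000).astype(np.float32),cv2.DIST_L2,0,.01,.01).ravel()
    print(nm,len(u),'ang',np.degrees(np.arctan2(vy,vx)),x0,y0)
E
python3 car.py
```

```text
disc ((566.701416015625, -202.63160705566406), 79.84363555908203) 0.016745691289969777
hub [ 0.56568636 -0.20232816  0.07234068] ((566.4471435546875, -202.58583068847656), 17.55168342590332) 638
red 47 ang -60.68954 592.53534 -248.42628
b1 50 ang 28.381023 520.0233 -228.04784
b2 50 ang -61.767944 542.63556 -156.52797
b3 40 ang 28.315754 614.5374 -176.89091
```

Request:
servo_tool(rows=[6,-1,-40,-3,0,6,-1,-80,-3,0,6,-1,-120,-3,0,6,-1,-155,-3,0,6,-1,-180,-3,0,6,-1,-200,-3,0,6,-1,-212,-3,0,6,-1,-218,-3,0,6,-1,-218,-3,0,6,-1,-218,-3,0])

```text
time_s: 4.92
tool_pos: [0.5694, -0.1966, 0.0521]
tool_rot: [-85.9, 89.9, -16.1]
force: [0.6, -0.4, -0.5]
grip_width: 0.0868
```

Run:
```python
from h import *
o=get_obs(); print(o['time_s'],o['tool_pos'],o['tool_rot'],o['qpos'],o['force'])
p=shot('wrist'); cv2.imwrite('pics/w3.png',p['frame'])
p=shot('scene'); cv2.imwrite('pics/s3.png',cv2.resize(p['frame'][120:260,150:350],(800,560)))
```

```text
4.9167 [ 0.56938978 -0.19656825  0.05211224] [-85.89755636  89.89573878 -16.06538847] [ 46.62068207  25.78955857 -36.85867454 100.2733706   17.60228125
  59.69255829  73.36468867] [ 0.61336375 -0.38378172 -0.52214437]
```

View pics/w3.png

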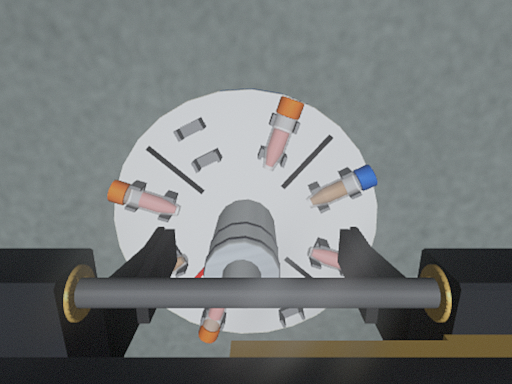

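View pics/s3.png

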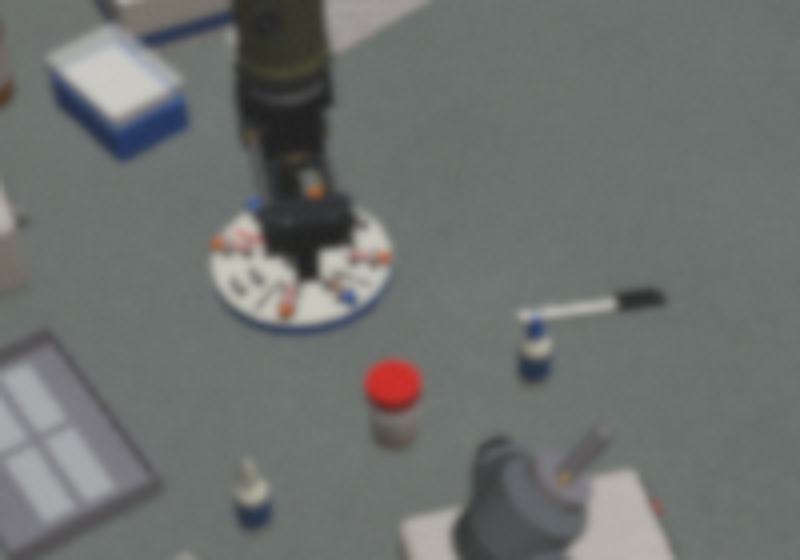

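Request:
servo_tool(rows=[-3,-6,-1,0,0,-3,-6,-1,0,0,-3,-6,-1,0,0,-3,-6,-1,0,0])

```text
time_s: 5.35
tool_pos: [0.5656, -0.2033, 0.0502]
tool_rot: [-92.1, 90.0, -22.3]
force: [0.1, -1.3, -0.3]
grip_width: 0.0872
```

Request:
servo_tool(rows=[0,0,0,0,1,0,0,0,0,1,0,0,0,0,1,0,0,0,0,1,0,0,0,0,1,0,0,0,0,1], force=15)

```text
time_s: 5.85
tool_pos: [0.5655, -0.2028, 0.0498]
tool_rot: [6.3, 90.0, 76.1]
force: [0.5, 0.2, -0.2]
grip_width: 0.0548
```

Request:
servo_tool(rows=[0,0,0,0,1,0,0,0,0,1,0,0,0,0,1,0,0,0,0,1,0,0,0,0,1,0,0,0,0,1], force=15)

```text
time_s: 6.35
tool_pos: [0.5655, -0.2028, 0.0498]
tool_rot: [-24.6, 90.0, 45.2]
force: [0.9, -0.1, -0.3]
grip_width: 0.034
```

Request:
servo_tool(rows=[0,0,5,0,1,0,0,20,0,1,0,0,50,0,1,0,0,85,0,1,0,0,120,0,1,0,0,155,0,1,0,0,190,0,1,0,0,220,0,1,0,0,240,0,1,0,0,250,0,1])

```text
time_s: 7.18
tool_pos: [0.5663, -0.2028, 0.3032]
tool_rot: [-93.5, 89.8, -23.7]
force: [-0.3, 0.2, -3.5]
grip_width: 0.0341
```

Run:
```python
from h import *
o=get_obs(); print(o['time_s'],o['tool_pos'],o['tool_rot'],o['qpos'],o['force'],o['grip_width'],o['wrist_torque'])
p=shot('wrist'); cv2.imwrite('pics/w4.png',p['frame'])
```

```text
7.1833 [ 0.56634115 -0.20281623  0.30318471] [-93.48437793  89.76596942 -23.67342541] [ 50.18752968  14.6232842  -40.14675924  83.20154161   9.45075279
  85.3515334   80.0437313 ] [-0.28649088  0.15483004 -3.47943081] 0.03405784091971245 [ 0.07445469 -0.110819   -0.00066537]
```

View pics/w4.png

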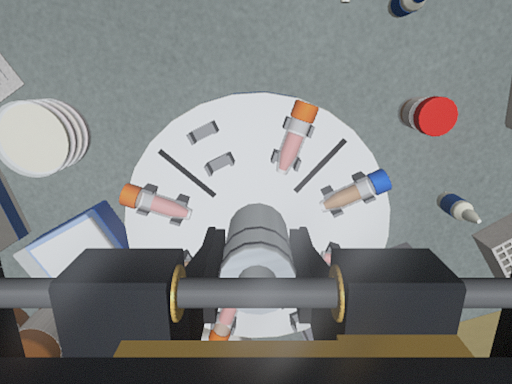

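Request:
servo_tool(rows=[0,15,0,0,1,-1,45,0,0,1,-2,80,0,0,1,-4,115,0,1,1,-5,150,0,1,1,-6,185,0,2,1,-8,220,0,2,1,-9,255,0,3,1,-11,285,0,3,1,-12,310,0,3.7,1])

```text
time_s: 8.07
tool_pos: [0.5511, 0.111, 0.2975]
tool_rot: [97.3, 89.8, 171.0]
force: [0.1, 0.4, -2.1]
grip_width: 0.034
```

Request:
servo_tool(rows=[0,20,0,0,1,-2,45,0,0,1,-3,70,0,0,1,-4,90,0,0,1,-4,100,0,0,1,-4,107,0,0,1,-4,111,0,0,1,-4,111,0,0,1,-4,111,0,0,1])

```text
time_s: 8.82
tool_pos: [0.5498, 0.2168, 0.2994]
tool_rot: [167.2, 89.9, -119.4]
force: [0.5, 0.0, -3.4]
grip_width: 0.0338
```

Run:
```python
from h import *
import pickle
o=get_obs(); print(o['time_s'],o['tool_pos'],o['tool_rot'],o['tool_rot'][2]-o['tool_rot'][0],o['qpos'],o['force'],o['grip_width'],o['wrist_torque'])
p=shot('scene'); cv2.imwrite('pics/s5.png',cv2.resize(p['frame'][170:310,210:350],(600,600),interpolation=cv2.INTER_CUBIC))
p=shot('side'); cv2.imwrite('pics/d5.png',cv2.resize(p['frame'][130:270,140:280],(600,600),interpolation=cv2.INTER_CUBIC))
```

```text
8.8167 [0.54982246 0.21680247 0.29936512] [ 167.18618387   89.93682232 -119.39334401] -286.57952787833614 [ 19.60638196  16.43854953 -53.6214467   84.51764528  13.23658256
  85.72976575  39.53756204] [ 5.17439710e-01  2.19759601e-03 -3.36597357e+00] 0.03379846432581507 [ 0.07882536 -0.15957761  0.0160079 ]
```

View pics/s5.png

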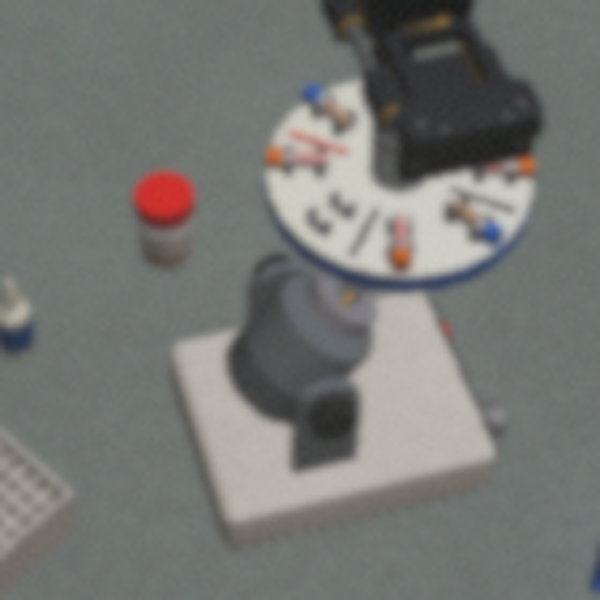

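View pics/d5.png

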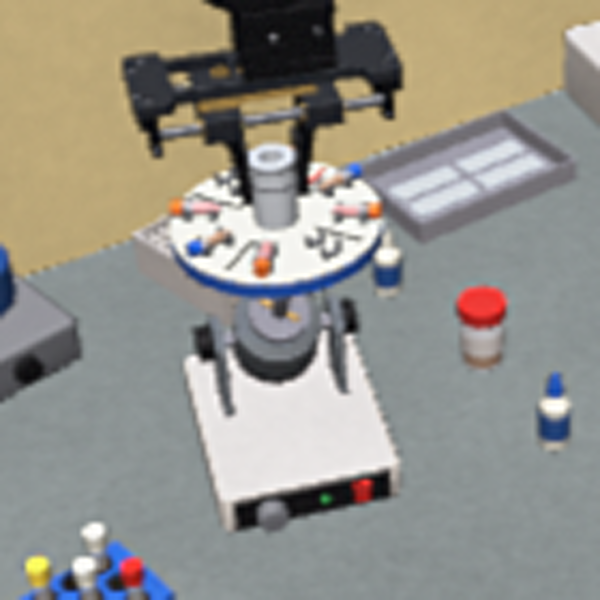

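Request:
servo_tool(rows=[0,1,-12,0,1,0,1,-24,0,1,0,1,-34,0,1,0,1,-40,0,1,0,1,-42,0,1,0,1,-44,0,1,0,1,-46,0,1,0,1,-48,0,1,0,1,-50,0,1,0,1,-50,0,1])

```text
time_s: 9.75
tool_pos: [0.5495, 0.2191, 0.2497]
tool_rot: [147.6, 90.0, -138.9]
force: [-0.4, -0.0, -4.1]
grip_width: 0.0338
```

Request:
servo_tool(rows=[-2,0.5,-1,0,1,-4,1,-2,0,1,-6,1.7,-3,0,1,-8,2.4,-4,0,1,-8,2.4,-4,0,1], force=10)

```text
time_s: 10.17
tool_pos: [0.5413, 0.2221, 0.2464]
tool_rot: [-59.4, 89.9, 14.1]
force: [0.5, -0.0, -0.6]
grip_width: 0.0335
```

```bash
cat > look.py <<'E'
from h import *
import sys,pickle
t=sys.argv[1]
o=get_obs(); print(o['time_s'],np.round(o['tool_pos'],4),'jaw',(o['tool_rot'][2]-o['tool_rot'][0])%360,'F',np.round(o['force'],2),'w',round(o['grip_width'],4),'M',np.round(o['wrist_torque'],3))
p=shot('wrist'); W=cloud(p); pickle.dump((p,W),open('w_'+t+'.pkl','wb'))
q=shot('side')
im=np.hstack([cv2.resize(p['frame'],(512,384)),cv2.resize(q['frame'][150:250,165:240],(288,384),interpolation=cv2.INTER_CUBIC)])
cv2.imwrite(f'pics/{t}.png',im)
# disc plane from wrist cloud
T=T_tool(o); G=T[:3,3]+[0,0,.008]
d=W-G; r=np.linalg.norm(d,axis=-1)
hsv=cv2.cvtColor(p['frame'],cv2.COLOR_BGR2HSV)
m=(r<.1)&(d[...,2]<.03)&(hsv[...,1]<40)&(hsv[...,2]>150)
m[225:]=0
Q=W[m]
rng=np.random.default_rng(0);best=0
for i in range(400):
    a=Q[rng.choice(len(Q),3,replace=False)]; n=np.cross(a[1]-a[0],a[2]-a[0]); L=np.linalg.norm(n)
    if L<1e-5: continue
    n/=L; k=abs((Q-a[0])@n)<.0015
    if k.sum()>best: best=k.sum(); kk=k
S=Q[kk]; c=S.mean(0); n=np.linalg.svd(S-c,full_matrices=False)[2][2]; n*=np.sign(n[2])
print('disc n lean',np.degrees(np.arccos(n[2])),'az',np.degrees(np.arctan2(n[1],n[0])),'inl',best,len(Q))
h=(G-c)@n; print('grip height above disc top +16 = ',(h+.016)*1000)
s=np.array([.5781,.2101,.1565]); ns=np.array([-.550,.163,.819])
print('disc underside height above seat along its normal', ((c-s)@n-.016)*1000)
E
python3 look.py a1
```

```text
10.1667 [0.5413 0.2221 0.2464] jaw 73.54304569493583 F [ 0.49 -0.02 -0.61] w 0.0335 M [ 0.161 -0.331  0.041]
disc n lean 6.214850329239065 az 161.90427693277476 inl 18493 21536
grip height above disc top +16 =  57.18182223340677
disc underside height above seat along its normal 44.30855239997689
```

View pics/a1.png

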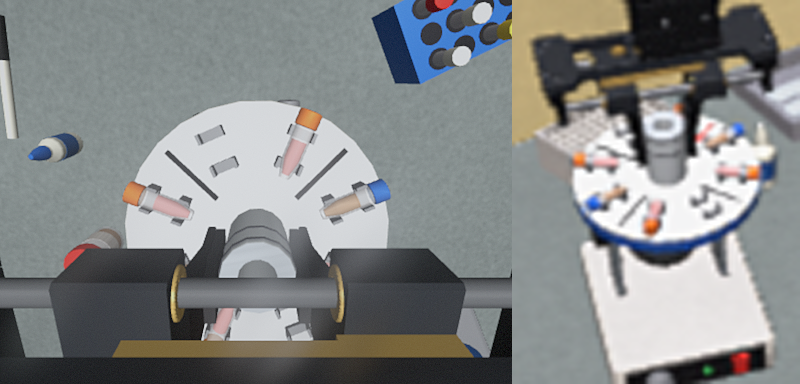

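Request:
servo_tool(rows=[-2,0.6,-1,0,1,-4,1.2,-2,0,1,-6,1.8,-3.5,0,1,-8,2.3,-5,0,1,-8,2.3,-5,0,1])

```text
time_s: 10.68
tool_pos: [0.5326, 0.2242, 0.2408]
tool_rot: [128.1, 89.9, -158.4]
force: [-1.6, -0.9, 2.1]
grip_width: 0.0334
```

```bash
python3 look.py a2
```

```text
10.6833 [0.5326 0.2242 0.2408] jaw 73.5475429703277 F [-1.62 -0.92  2.12] w 0.0334 M [-0.12   0.169 -0.048]
disc n lean 17.99619280238193 az 163.06228429234918 inl 15163 18051
grip height above disc top +16 =  56.90466141001718
disc underside height above seat along its normal 45.63893282314911
```

Request:
servo_tool(rows=[-1,0.3,-1.4,0,1,-2,0.6,-2.8,0,1,-3,0.9,-4.2,0,1,-4,1.2,-5.7,0,1,-5.2,1.5,-7,0,1,-6.4,1.9,-8.5,0,1,-7.6,2.2,-9.8,0,1,-8.8,2.6,-11.2,0,1,-8.8,2.6,-11.2,0,1])

```text
time_s: 11.53
tool_pos: [0.5243, 0.2262, 0.2292]
tool_rot: [150.3, 90.0, -136.2]
force: [0.9, -1.0, -0.6]
grip_width: 0.0337
```

```bash
python3 look.py a3
```

```text
11.5333 [0.5243 0.2262 0.2292] jaw 73.51449721626864 F [ 0.92 -1.02 -0.64] w 0.0337 M [-0.199 -0.362 -0.017]
disc n lean 33.89581344611829 az 163.2551254322171 inl 10418 12468
grip height above disc top +16 =  56.69087166876059
disc underside height above seat along its normal 41.62057793677799
```

View pics/a3.png

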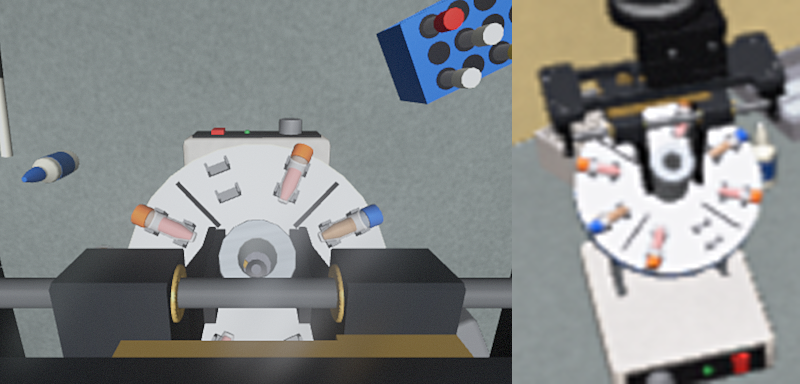

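Request:
servo_tool(rows=[1.1,-0.3,-1.6,0,1,2.2,-0.6,-3.3,0,1,3.3,-1,-4.9,0,1,4.4,-1.3,-6.6,0,1,5.5,-1.6,-8.2,0,1,6.6,-2,-9.8,0,1,7.7,-2.3,-11.5,0,1,8.8,-2.6,-13.1,0,1,9.9,-2.9,-14.7,0,1,11,-3.3,-16.4,0,1])

```text
time_s: 12.47
tool_pos: [0.5359, 0.2229, 0.2131]
tool_rot: [-123.7, 90.0, -50.2]
force: [0.8, -1.9, 1.1]
grip_width: 0.0338
```

```bash
python3 look.py a4
```

```text
12.4667 [0.5359 0.2229 0.2131] jaw 73.4970247242494 F [ 0.75 -1.87  1.09] w 0.0338 M [-0.421 -0.378 -0.061]
disc n lean 34.02266611883806 az 163.24754947172246 inl 10406 12469
grip height above disc top +16 =  56.64409914133124
disc underside height above seat along its normal 21.58935720811631
```

Request:
servo_tool(rows=[1.1,-0.6,-1.6,0,1,2.2,-1,-3.3,0,1,3.3,-1.4,-4.9,0,1,4.4,-1.7,-6.6,0,1,5.5,-2,-8.2,0,1,6.6,-2.4,-9.8,0,1,6.6,-2.4,-9.8,0,1])

```text
time_s: 13.15
tool_pos: [0.5426, 0.2208, 0.2031]
tool_rot: [-5.8, 90.0, 67.7]
force: [3.4, -1.2, -1.9]
grip_width: 0.0338
```

```bash
python3 look.py a5
```

```text
13.15 [0.5426 0.2208 0.2031] jaw 73.5051439225674 F [ 3.36 -1.17 -1.9 ] w 0.0338 M [-0.133 -0.648  0.   ]
disc n lean 33.966996313111856 az 163.35513505515044 inl 10437 12473
grip height above disc top +16 =  56.677657767071366
disc underside height above seat along its normal 9.254443244986858
```

Request:
servo_tool(rows=[0.5,-0.1,-0.8,0,1,1,-0.3,-1.6,0,1,1.5,-0.4,-2.4,0,1,1.5,-0.4,-2.4,0,1])

```text
time_s: 13.58
tool_pos: [0.5439, 0.2204, 0.2011]
tool_rot: [-41.0, 90.0, 32.5]
force: [2.2, -0.9, -0.7]
grip_width: 0.0331
```

```bash
python3 look.py a6
```

```text
13.5833 [0.5439 0.2204 0.2011] jaw 73.50986984022906 F [ 2.23 -0.88 -0.7 ] w 0.0331 M [-0.169 -0.581 -0.023]
disc n lean 34.02438152916324 az 163.39498124527555 inl 10379 12478
grip height above disc top +16 =  56.66314494660306
disc underside height above seat along its normal 6.890591761880078
```

Now slowly past the pin height.

Request:
servo_tool(rows=[0.3,-0.1,-0.5,0,1,0.6,-0.2,-0.9,0,1,0.9,-0.3,-1.4,0,1,1.2,-0.3,-1.8,0,1,1.2,-0.3,-1.8,0,1])

```text
time_s: 14.1
tool_pos: [0.545, 0.2201, 0.1995]
tool_rot: [-134.6, 90.0, -61.0]
force: [0.1, -1.2, 1.7]
grip_width: 0.0336
```

```bash
python3 look.py a7
```

```text
14.1 [0.545  0.2201 0.1995] jaw 73.51563510589267 F [ 0.06 -1.24  1.66] w 0.0336 M [-0.342 -0.203 -0.058]
disc n lean 34.09312590923277 az 163.26608047891236 inl 10380 12461
grip height above disc top +16 =  56.61911862483572
disc underside height above seat along its normal 5.024752885385526
```

Request:
servo_tool(rows=[0.3,-0.1,-0.5,0,1,0.6,-0.2,-0.9,0,1,0.6,-0.2,-0.9,0,1])

```text
time_s: 14.45
tool_pos: [0.5457, 0.2192, 0.1979]
tool_rot: [-171.4, 90.0, -97.9]
force: [0.9, -1.6, -0.2]
grip_width: 0.0335
```

```bash
python3 look.py a8
```

```text
14.45 [0.5457 0.2192 0.1979] jaw 73.4941987985375 F [ 0.92 -1.6  -0.22] w 0.0335 M [-0.46  -0.414 -0.037]
disc n lean 34.689803994010006 az 162.95566404032147 inl 10230 12252
grip height above disc top +16 =  56.63279430326639
disc underside height above seat along its normal 3.1312238983134644
```

Request:
servo_tool(rows=[0.3,-0.1,-0.5,0,1,0.6,-0.2,-0.9,0,1,0.8,-0.3,-1.3,0,1,0.8,-0.3,-1.3,0,1])

```text
time_s: 14.88
tool_pos: [0.5465, 0.219, 0.1967]
tool_rot: [168.1, 90.0, -118.4]
force: [1.3, -3.1, -0.7]
grip_width: 0.0333
```

```bash
python3 look.py a9
```

```text
14.8833 [0.5465 0.219  0.1967] jaw 73.48794221019887 F [ 1.3  -3.09 -0.69] w 0.0333 M [-0.756 -0.321 -0.008]
disc n lean 34.706456733222154 az 162.8849507578432 inl 10215 12244
grip height above disc top +16 =  56.5990505101171
disc underside height above seat along its normal 1.7153160369532752
```

Request:
servo_tool(rows=[0.1,-0.9,-0.5,0,1,0.3,-1,-0.9,0,1,0.5,-1.1,-1.2,0,1,0.5,-1.1,-1.2,0,1])

```text
time_s: 15.32
tool_pos: [0.5469, 0.2186, 0.1958]
tool_rot: [6.2, 90.0, 79.7]
force: [0.3, -2.4, -0.5]
grip_width: 0.0336
```

```bash
python3 look.py a10
```

```text
15.3167 [0.5469 0.2186 0.1958] jaw 73.51963548725361 F [ 0.25 -2.38 -0.52] w 0.0336 M [-0.567 -0.322 -0.059]
disc n lean 34.713110766988045 az 163.06960471795315 inl 10212 12260
grip height above disc top +16 =  56.58192395465614
disc underside height above seat along its normal 0.7213102606703283
```

Request:
servo_tool(rows=[0.3,-0.5,-0.4,0,1,0.5,-0.6,-0.8,0,1,0.7,-0.7,-1.1,0,1,0.7,-0.7,-1.1,0,1])

```text
time_s: 15.75
tool_pos: [0.5469, 0.2185, 0.1953]
tool_rot: [79.6, 89.9, 153.1]
force: [-4.0, -1.9, 4.8]
grip_width: 0.0334
```

```bash
python3 look.py a11
```

```text
15.75 [0.5469 0.2185 0.1953] jaw 73.55169236416562 F [-4.   -1.93  4.83] w 0.0334 M [-0.426  0.517 -0.042]
disc n lean 34.90612966302439 az 163.24076355572677 inl 10169 12203
grip height above disc top +16 =  56.53372282145536
disc underside height above seat along its normal 0.2759917135808122
```

Request:
servo_tool(rows=[-0.2,0,0.3,0,1,-0.2,0,0.3,0,0.9,-0.2,0,0.3,0,0.6,-0.2,0,0.3,0,0.3,-0.2,0,0.3,0,0.3,-0.2,0,0.3,0,0.3,-0.2,0,0.3,0,0.3,-0.2,0,0.3,0,0.3])

```text
time_s: 16.52
tool_pos: [0.5476, 0.2178, 0.195]
tool_rot: [-13.6, 90.0, 59.9]
force: [-0.3, 0.6, 0.3]
grip_width: 0.0577
```

```bash
python3 look.py a12
```

```text
16.5167 [0.5476 0.2178 0.195 ] jaw 73.50639272616795 F [-0.33  0.6   0.25] w 0.0577 M [ 0.058 -0.166 -0.038]
disc n lean 35.03377031840095 az 163.56675439860575 inl 10293 12384
grip height above disc top +16 =  55.84527353392139
disc underside height above seat along its normal 0.26648446269565695
```

View pics/a12.png

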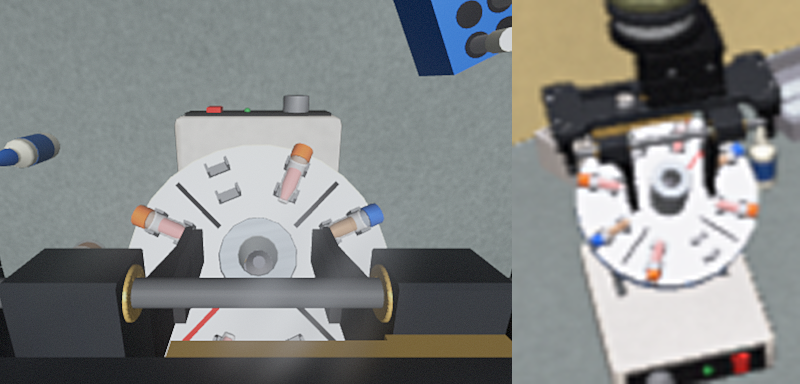

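Request:
servo_tool(rows=[0,0,4,0,0.3,0,0,12,0,0.3,0,0,24,0,0.3,0,0,38,0,0.3,0,0,55,0,0.3,0,0,75,0,0.3,0,0,95,0,0.3,0,0,110,0,0.3,0,0,120,0,0.3,0,0,120,0,0.3])

```text
time_s: 17.45
tool_pos: [0.5483, 0.2186, 0.3183]
tool_rot: [-54.1, 89.7, 19.4]
force: [-0.4, 0.5, 0.4]
grip_width: 0.0603
```

```bash
python3 look.py a13
python3 - <<'E'
from h import *
import pickle
p,W=pickle.load(open('w_a13.pkl','rb'))
s=np.array([.5781,.2101,.1565]); n=np.array([-.550,.163,.819]); n/=np.linalg.norm(n)
e=W-s; d=e@n; r=np.linalg.norm(e-d[...,None]*n,axis=-1)
hsv=cv2.cvtColor(p['frame'],cv2.COLOR_BGR2HSV)
m=(r<.075)&(r>.025)&(hsv[...,1]<40)&(hsv[...,2]>150)&(d>.005)&(d<.03)
hh,ed=np.histogram(d[m],50); print('disc top above seat',ed[hh.argmax()],m.sum(), np.percentile(d[m],[10,50,90]))
k=(r<.025)&(d>.06)&(d<.085); print('hub top',np.median(d[k]),k.sum(),'ctr',np.mean((e-d[...,None]*n)[k],0))
k=(r<.006)&(d>.03)&(d<.068); print('spindle tip in bore',np.percentile(d[k],[50,95]),k.sum())
E
```

```text
17.45 [0.5483 0.2186 0.3183] jaw 73.5131106198321 F [-0.43  0.49  0.39] w 0.0603 M [ 0.104 -0.156 -0.035]
disc top above seat 0.01609588814537659 13685 [0.01544371 0.01642556 0.02588792]
hub top 0.07186337102212395 1304 ctr [ 3.99756534e-05 -6.60617789e-04  1.58323943e-04]
spindle tip in bore [0.05598165 0.05721362] 64Traceback (most recent call last):
  File "look.py", line 18, in <module>
    a=Q[rng.choice(len(Q),3,replace=False)]; n=np.cross(a[1]-a[0],a[2]-a[0]); L=np.linalg.norm(n)
        ~~~~~~~~~~^^^^^^^^^^^^^^^^^^^^^^^^
  File "numpy/random/_generator.pyx", line 864, in numpy.random._generator.Generator.choice
ValueError: a must be a positive integer unless no samples are taken
```

View pics/a13.png

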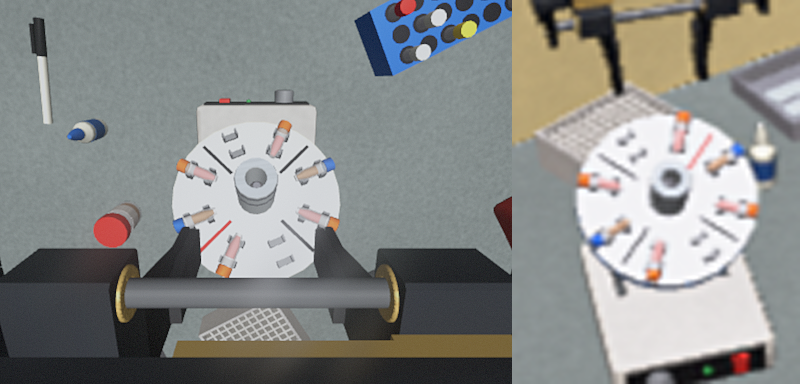

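Disc top 16.1 mm and hub top 71.9 mm above the seat, with the tip 56 mm up the axis: fully home and released. The gripper is clear.

```bash
python3 -c "
from cell import *
print(sign_off())"
```

```text
the job is handed in; nothing more can be done
None
```

The carousel is on the tube rotator, fully home on the flange and released. I handed the job in at about 17.5 s; the sign-off gave no verdict.

- **Alignment before gripping:** I measured the spindle, the drive pin and the disc's index lines from the wrist camera. I then gripped the hub at the yaw that would line a groove up with the pin.
- **Threading:** The tool can only turn about the vertical. I let the hub pivot in a light 10 N grip against the spindle tip until it leaned 34 to 35°, then slid it down the spindle in small steps.
- **Pin:** The groove went over the pin with no turning search, because the carousel was already aligned by sight. There was a brief rise of about 3 N near pin height. Seating on the flange took about 6 to 9 N.

**Last checks:**

| Check | Measured | Expected when home |
|---|---|---|
| Disc top above seat | 16.1 mm | 16 mm |
| Hub top above seat | 71.9 mm | 72 mm |
| Hub centre off the spindle axis | 0.7 mm | within 4 mm |
| Lean, measured just after letting go | 35.0° | 35° |

The gripper was raised well clear, and the outside force reading was near zero. The bystanders in view looked undisturbed, but I did not re-measure their positions.

The script that fits the disc's tilt failed on the final raised view, because it only looks close to the gripper. A separate check on the same picture gave the heights and centring above.

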